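# Park the hand roller on its line

### The job

A proof has just been printed and the hand roller still lies across the rails over the sheet. With the fingertips on top of the roller, not against its sides, push its top along so that it rolls clear of the sheet, and leave it at rest with its axis right over the line scribed across the rails at the empty end of the bed, square to the rails and riding on both. Never lift it or drag it without rolling, do not touch the sheet, which would smudge the print, and leave the weights and tools where they are.

Things in the scene. Friction and masses are not known exactly. Their poses are not given: they have to be found in the camera images.
- roller: hand roller: lying cylinder, black rubber face 56 mm thick, 230 long, a wooden handle (30 thick, 72 long) fixed to each end, 386 overall, 0.65-0.95 kg. Origin mid-axis; x along the axis, y and z turn as it rolls. Lies across the rails, roughly square, axis 57 mm above the bench, top at 85. Rolls half as far as a fingertip pressed on its top moves; coasts a few mm from slow pushes
- bed: wooden printing bed, fixed: board 290 x 470 x 9 mm; two rails 30 wide, 460 long, 20 high along its y, their middles 110 mm either side of the centre line, tops 29 mm above the bench. Origin under the board's middle at bench height; x across the rails (along the roller), y along them; block and sheet lie towards +y, the empty end towards -y (robot's right)
- line (a point): middle of the dark scribed line, 2.5 mm wide, straight across board and both rails at the bed's empty end, 160 mm towards -y from the bed's middle. The point is midway between the rails at the height of their tops (29 mm); axes as the bed's
- sheet: the white sheet of paper, 176 x 265 mm, lying on the block between the rails, its top 28 mm above the bench (1 mm below the rail tops). Origin under its middle, which is 47.5 mm towards +y from the bed's middle
- weight_a: round steel paper weight, diameter 36 mm, 26 mm high with its knob, on one far corner of the sheet; origin under its middle
- weight_b: the second, equal paper weight on the other far corner of the sheet
- brayer: small ink roller with wooden handle, about 175 mm long and 110 wide, 44 high, lying on the glass inking slab to the robot's left; origin under its roller, on the slab
- ink_tin: round tin, diameter 84 mm, 55 mm high, on the bench to the right of the bed; origin under its middle
- baren: dark wooden rubbing disc, diameter 116 mm, 31 mm high with its grip, on the bench to the right; origin under its middle
- gouge: carving tool with wooden handle, about 150 mm long, 22 high, lying across the board between the rails at the very end of the bed, beyond the line (55 mm from it); origin on the board, under the tool

How it is judged:
By the outcome, as a careful person would: the job done as asked, in the order asked, and still so for the second after the job is handed in, with the robot touching nothing.
It also fails if it takes over 61 s, if anything falls off the work surface, if the arm or the gripper's body presses on something with over 40 N, if the wrist force passes 120 N, or if a joint passes its speed limit or range.

### The arm

A 7-joint arm with a two-finger parallel gripper is mounted at the origin on the work surface. World frame = base frame: x ahead of the robot, y to its left, z up, the work surface at z = 0. Lengths are in m, angles in rad, forces in N, time in s.
With the tool pointing down it reaches from about 0.4 to 0.875 m from the base axis. Payload 19.3 kg.
Tool frame: the origin (TCP) lies between the finger pads; the fingertips stand 25 mm ahead of it and the grasp point (between the pads) lies 6 mm ahead of it; z points along the fingers, y is the direction in which the jaws open and shut (so a half turn about z gives the same grasp; the last joint's range is limited). The gripper opens to 85 mm and grips with 20 to 120 N. Pads are 22 mm wide; open, the fingers measure 114 mm over their backs; the gripper's body (76 mm by 85 mm) begins 54 mm behind the grasp point. The pads swing forward as they close: fully open they stand 13 mm farther back than shut.
Start: joints at [-1.223, 0.521, -0.036, 1.599, 0.021, 1.021, -0.113], TCP at [0.254, 0.571, 0.256] pointing down, gripper open.
Joint ranges: [-2.91, 2.91], [-0.3, 2.13], [-1.5, 1.42], [0.17, 2.43], [-1.26, 4.41], [0.16, 1.93], [-2.52, 2.52]. Speed limits (rad/s): [1.89, 1.89, 2.39, 2.39, 3.01, 3.01, 3.01].

### API

Orientations are given as a rotation vector (axis times angle).
In Python, from rig import get_state, read_camera, camera_info, hand_in gives the robot as it stands. The module is installed in compiled form; this text tells all that it offers.
- The arm moves only by the tool apply_moves, never from a script. Its argument "plan" is a list of rows, each an object of numbers: "rx", "ry", "rz": the turn, a rotation vector about the world's x, y, z in degrees; "x", "y", "z": the shift along the world's x, y, z in m; "grip": the finger opening in m, from 0 to 0.0854. A call has 1 to 12 rows; each row is the pose to reach, as a shift and turn from the pose commanded when the call began; what a row does not reach only later rows make up. A row lasts 1/10 s, in which the tool goes at most 50 mm and 8.59 degrees, less where a joint would pass 70% of its speed; a pose out of reach is approached as far as the arm can. A call with a gripper value outside its range is refused whole. The fingers move at their own pace and stop on an object; "grip_force" is the grip in N (left out, the last holds). Time passes only in rows, so rows that repeat a pose let the fingers close. It gives the time, the measured TCP pose, the force and the opening at its end, in the units of the state.
- get_state(): the state, without advancing time (a new reading comes with each control period).
- read_camera(name): name is "side" or "top" or "wrist"; returns (picture, depth): 420x560x3 uint8, red, green, blue; 420x560 float32, m along the optical axis (not along the pixel's ray), 0 where there is no reading.
- camera_info(name): a dict with "fx", "fy", "cx", "cy" (pixels), "position" and "attitude" of the camera in the world. Camera axes: x right, y up, looking along -z (the intrinsics and any distortion apply to the point x, -y, -z); pixel columns grow to the right and rows downward; lengths in m; the calibration is good to about 2 mm. The wrist camera is an equidistant fisheye: a pixel r from the principal point sees the ray r / f radians off the axis. A picture is of the moment at which its call begins: read the wrist's pose just before it. camera_info takes no time and is no camera call; for the wrist camera it gives the pose at the moment of the call.
- hand_in(): hands the job in, once; it reports no verdict.
The state is a dict: "time": time; "joint_pos": joint angles; "dq": joint speeds; "tau": joint torques, N m; "eef_pos": TCP position; "ee_rot": TCP orientation; "ft_force": force on the tool from outside, world axes, zero at the start; "moment": the same for the moment, N m; "grip_width": finger opening in m.
Only numpy, scipy, OpenCV 4.12 (cv2) and the standard library are available. Lean on these libraries where they do the work, as an engineer would, in place of code of your own. Each camera call takes 0.05 s, during which the arm holds its last target. There are 200 camera calls.

## Working session

There is one attempt and no reset: what is moved stays moved. The work goes in short steps, Python scripts to look and compute and a tool call to move; the robot and the scene stay as the last step left them, time stands still between calls to the robot, and variables do not carry over. Pictures are saved under pics/ and viewed, about 8 in all and at most 12, crops included, and the job is handed in when it is done.

Besides the shell and the picture viewer there is one more tool, called as name(argument=value, ...), one argument or row to a line, values as JSON. apply_moves: Moves the arm, as the interface text tells. Its arguments: {"type":"object","properties":{"plan":{"type":"array"},"grip_force":{"type":"number"}},"required":["plan"]}

```bash
mkdir -p pics
cat > h.py <<'E'
import numpy as np, cv2
from scipy.spatial.transform import Rotation as R
from rig import *
def rot(a):
    a=np.array(a,float)
    if a.shape==(3,3): return a
    return R.from_rotvec(a).as_matrix() if a.size==3 else R.from_quat(a).as_matrix()
def ray(ci,u,v):
    d=np.stack([(np.asarray(u,float)-ci['cx'])/ci['fx'],-(np.asarray(v,float)-ci['cy'])/ci['fy'],-np.ones(np.shape(u))],-1)
    return d@rot(ci['attitude']).T
def onplane(ci,u,v,z):
    d=ray(ci,u,v);p=np.array(ci['position']);t=(z-p[2])/d[...,2]
    return p+d*t[...,None]
def depthpts(ci,dep):
    v,u=np.mgrid[:dep.shape[0],:dep.shape[1]]
    return np.array(ci['position'])+ray(ci,u,v)*dep[...,None]
E
python3 - <<'E'
from h import *
print(get_state())
for n in ['top','side']:
    ci=camera_info(n);print(n,ci)
    im,d=read_camera(n);np.savez(f'{n}0.npz',im=im,d=d)
    cv2.imwrite(f'pics/{n}0.png',im[...,::-1])
E
```

```text
{'time': 0.0, 'joint_pos': array([-1.2231781 ,  0.52201566, -0.03634102,  1.59998216,  0.02116557,
        1.02109757, -0.11277506]), 'dq': array([-4.16226315e-04,  1.47370197e-05,  3.72682622e-04,  1.23292949e-04,
       -8.52771323e-04, -4.23368813e-04,  3.95199954e-04]), 'tau': array([-2.67647505e-03, -9.27132154e+01,  1.97863653e+00, -3.69955266e+01,
        1.77819299e-02,  8.01015180e-03, -4.16384887e-05]), 'eef_pos': array([0.25349899, 0.57095451, 0.25573378]), 'ee_rot': array([-6.51491671e-01, -3.07310401e+00,  1.73306855e-03]), 'ft_force': array([ 0.51359858,  0.0369813 , -0.46547047]), 'moment': array([ 0.06787374,  0.00610878, -0.02773581]), 'grip_width': 0.08544794512055458}
top {'fx': 544.5403141040616, 'fy': 544.5403141040616, 'cx': 281.7390655485746, 'cy': 209.33023099441132, 'position': array([0.41924956, 0.03395641, 1.3042529 ]), 'attitude': array([ 0.04845982, -0.09318942, -1.59647159])}
side {'fx': 455.1719220412259, 'fy': 455.1719220412259, 'cx': 279.05665267086476, 'cy': 205.17068376098058, 'position': array([ 0.50617061, -0.78909756,  0.77742109]), 'attitude': array([ 0.84163703, -0.02857281, -0.03790015])}
```

View pics/top0.png

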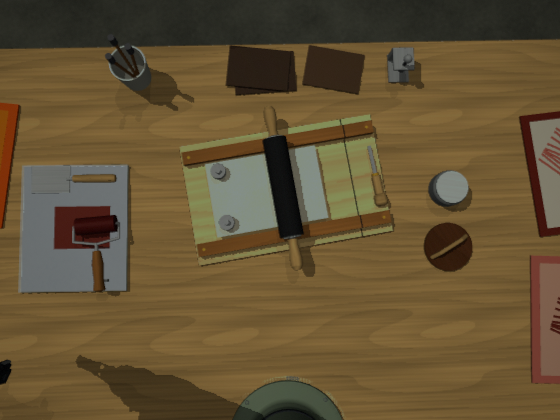

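View pics/side0.png

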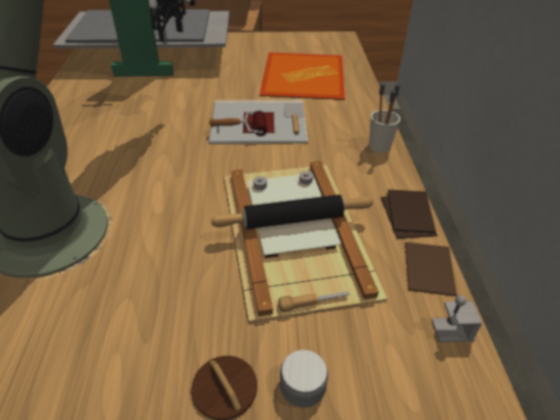

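The top view shows the roller's centre at about (284,187) and the scribed line from (342,120) to (362,222). The gouge is at (376,178), and the weights are at (219,172) and (228,223). The bed is turned about 8° and the empty end is at image right (-y). Next I'll measure.

```bash
cat > meas.py <<'E'
from h import *
def roller(im,ci,prior=None):
    # black rubber: centroid & direction of the outline, on plane of the axis
    g=im.max(2); m=((g<60)).astype(np.uint8)
    m[:100]=0;m[300:]=0;m[:,:180]=0;m[:,400:]=0
    m=cv2.morphologyEx(m,cv2.MORPH_OPEN,np.ones((7,7)))
    n,l,s,c=cv2.connectedComponentsWithStats(m)
    k=1+np.argmax(s[1:,4]); cs,_=cv2.findContours((l==k).astype(np.uint8),0,1)
    r=cv2.minAreaRect(max(cs,key=len)); b=cv2.boxPoints(r)
    return s[k],r,onplane(ci,b[:,0],b[:,1],.06)
if __name__=='__main__':
    z=np.load('top0.npz');im,d=z['im'],z['d'];ci=camera_info('top')
    P=depthpts(ci,d)
    for u,v in [(284,187),(300,160),(450,300),(330,160),(260,140),(345,222),(390,190),(219,172)]:
        print(u,v,im[v,u],P[v,u].round(4))
    s,r,b=roller(im,ci);print(s,r);print(b.round(4))
    # depth-based: cylinder points
    box=(P[...,2]>.062)&(P[...,2]<.1)&(P[...,0]>.35)&(P[...,0]<.75)&(abs(P[...,1])<.2)
    q=P[box];print(len(q),q.mean(0),q[:,2].max())
    vv,uu=np.where(box);print(uu.min(),uu.max(),vv.min(),vv.max())
    cv2.imwrite('pics/crop.png',cv2.resize(im[100:275,170:405,::-1],None,fx=3.4,fy=3.4,interpolation=cv2.INTER_CUBIC))
E
python3 meas.py
```

```text
284 187 [14 17 15] [ 0.5789 -0.0087  0.0865]
300 160 [132 142 129] [ 0.6505 -0.0507  0.027 ]
450 300 [108  85  48] [ 0.3083 -0.4011 -0.0009]
330 160 [132 128  78] [ 0.6525 -0.1247  0.0066]
260 140 [103  67  28] [0.7003 0.0431 0.0295]
345 222 [102  66  30] [ 0.4998 -0.1518  0.0303]
390 190 [120  95  54] [ 0.5757 -0.2672  0.0071]
219 172 [70 72 69] [0.6231 0.1402 0.0463]
[ 263  136   41  101 2427] ((282.9761047363281, 186.08120727539062), (101.4051742553711, 25.31343650817871), 79.82449340820312)
[[ 0.6972  0.0392  0.06  ]
 [ 0.7065 -0.0189  0.06  ]
 [ 0.4735 -0.0532  0.06  ]
 [ 0.4648  0.0041  0.06  ]]
2905 [ 0.57479193 -0.0063242   0.0767706 ] 0.09116403181075317
262 302 115 269
```

View pics/crop.png

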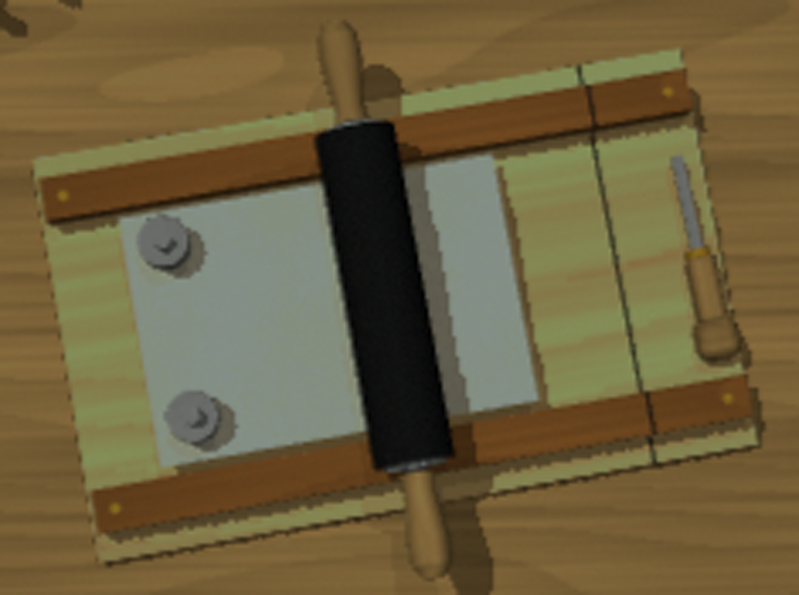

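The crop shows the line crossing the rails at about (343,129) and (362,222). The roller looks slightly skewed relative to the line. I'll fit both at sub-pixel level.

```bash
cat > fit.py <<'E'
from h import *
def linefit(im,ci):
    g=cv2.cvtColor(im,cv2.COLOR_RGB2GRAY).astype(float)
    out={}
    for nm,(a,b),z in [('far',(125,133),.029),('board',(145,214),.009),('near',(218,226),.029)]:
        p=[]
        for v in range(a,b+1):
            u0=342.9+(v-129.4)*18.9/92.7; c=int(round(u0)); us=np.arange(c-5,c+6)
            pr=g[v,us]; w=np.clip(np.median(pr)-12-pr,0,None)
            if w.sum()>8: p.append(((w*us).sum()/w.sum(),v))
        p=np.array(p); out[nm]=onplane(ci,p[:,0],p[:,1],z)
    return out
def robust(x,y):
    m=np.ones(len(x),bool)
    for _ in range(4):
        c=np.polyfit(x[m],y[m],1);e=y-np.polyval(c,x);m=abs(e)<max(2*e[m].std(),.0005)
    return c,e[m].std(),m.sum()
def rails(im,ci):
    f=im.astype(int);m=((f[...,0]-f[...,1]>22)&(f[...,1]<85)&(f[...,0]>60)).astype(np.uint8)
    v,u=np.where(m);P=onplane(ci,u,v,.029);return P
if __name__=='__main__':
    z=np.load('top0.npz');im,d=z['im'],z['d'];ci=camera_info('top')
    o=linefit(im,ci)
    for k,P in o.items():
        c,s,n=robust(P[:,0],P[:,1]);print(k,len(P),n,'y=%.4f x + %.4f'%tuple(c),s,P.mean(0).round(4), 'deg',np.degrees(np.arctan(c[0])))
    P=np.vstack([o['far'],o['near']]);c,s,n=robust(P[:,0],P[:,1]);print('rails y at .58',np.polyval(c,.58),np.degrees(np.arctan(c[0])),s)
    P=depthpts(ci,d)
    # rail by depth (z .022-.034) away from sheet: narrow strips, colour brown
    f=im.astype(int);m=(f[...,0]-f[...,2]>50)&(f[...,0]-f[...,1]>25)&(abs(P[...,2]-.029)<.007)&(abs(P[...,1])<.25)&(P[...,0]>.4)&(P[...,0]<.75)
    v,u=np.where(m);Q=onplane(ci,u,v,.029)
    mid=.585-.16*(Q[:,1]+.0)
    for nm,sel in (('far',Q[:,0]>Q[:,1]*0+.58),('near',Q[:,0]<.58)):
        q=Q[sel];c,s,n=robust(q[:,1],q[:,0]);print(nm,len(q),'x=%.4f y + %.4f'%tuple(c),s,np.degrees(np.arctan(c[0])))
    # roller: black pixels' per-row edges -> mid, ray to axis height handled by tangent: depth cylinder fit
    g=im.max(2)
    E=[]
    for v in range(142,232):
        w=np.where(g[v,240:330]<45)[0]
        if len(w)>10:E.append((v,240+w.min()-.5,240+w.max()+.5))
    E=np.array(E);cam=np.array(ci['position'])
    A=onplane(ci,E[:,1],E[:,0],.057);B=onplane(ci,E[:,2],E[:,0],.057)
    for nm,q in(('left',A),('right',B),('mid',(A+B)/2)):
        c,s,n=robust(q[:,0],q[:,1]);print(nm,n,'y=%.4f x + %.4f'%tuple(c),s,'y(.58)=%.4f'%np.polyval(c,.58),np.degrees(np.arctan(c[0])))
E
python3 fit.py
```

```text
far 9 9 y=0.1380 x + -0.2559 0.00015338432118624606 [ 0.7227 -0.1562  0.029 ] deg 7.856654101398465
board 70 69 y=0.1512 x + -0.2653 0.00016663957677731525 [ 0.6034 -0.1742  0.009 ] deg 8.599521539970137
near 9 9 y=0.1727 x + -0.2761 0.0003078269043124106 [ 0.4989 -0.1899  0.029 ] deg 9.796654067283034
rails y at .58 -0.17780855386125452 8.60915368492789 0.00015829722997448773
far 2003 x=-0.1503 y + 0.6951 0.008454203362404883 -8.546889243456857
near 1992 x=-0.1503 y + 0.4728 0.008571341310003651 -8.549040224644154
left 84 y=0.1528 x + -0.0684 0.0006820229010674703 y(.58)=0.0202 8.685363007902035
right 84 y=0.1524 x + -0.1235 0.0006728103911957396 y(.58)=-0.0351 8.665298965789349
mid 80 y=0.1521 x + -0.0957 0.0005860623148814686 y(.58)=-0.0074 8.647444263452513
```

Bed yaw is about 8.58° and the roller's is 8.66°, so they're essentially square. The fitted rail spacing is 0.220 m, which matches the given dimensions. The line's midpoint is about (0.610,-0.173) and the roller's centre about (0.585,-0.007), so it needs to roll about 168 mm. The fingertips stay on top for only about 25 mm of roll per stroke, so I'll use several strokes. The jaws will be open along the roller axis.

apply_moves(
  plan=[
    {"x":0.02,"y":-0.034,"z":-0.005,"rz":-4},
    {"x":0.045,"y":-0.077,"z":-0.01,"rz":-9},
    {"x":0.07,"y":-0.12,"z":-0.02,"rz":-14},
    {"x":0.095,"y":-0.163,"z":-0.025,"rz":-19},
    {"x":0.12,"y":-0.206,"z":-0.03,"rz":-24},
    {"x":0.145,"y":-0.249,"z":-0.035,"rz":-29},
    {"x":0.17,"y":-0.292,"z":-0.04,"rz":-34},
    {"x":0.195,"y":-0.335,"z":-0.045,"rz":-39},
    {"x":0.22,"y":-0.378,"z":-0.05,"rz":-44},
    {"x":0.245,"y":-0.421,"z":-0.055,"rz":-49},
    {"x":0.27,"y":-0.464,"z":-0.06,"rz":-54},
    {"x":0.29,"y":-0.498,"z":-0.065,"rz":-57.5},
  ],
)

```text
$.plan[0]: bad value
```

```bash
cat > st.py <<'E'
from h import *
s=get_state();r=rot(s['ee_rot']);print(s['time'],s['eef_pos'].round(4),'F',s['ft_force'].round(2),'M',s['moment'].round(2),'jaw deg',np.degrees(np.arctan2(r[1,1],r[0,1])).round(2),'z',r[:,2].round(4),'g',round(s['grip_width'],4),'q',s['joint_pos'].round(2))
E
python3 st.py
```

```text
0.1 [0.2535 0.571  0.2558] F [-0.61 -0.64 -0.99] M [ 0.01 -0.02 -0.04] jaw deg 66.06 z [-3.e-04 -1.e-03 -1.e+00] g 0.0856 q [-1.22  0.52 -0.04  1.6   0.02  1.02 -0.11]
```

apply_moves(
  plan=[
    {"x":0.02,"y":-0.034,"z":-0.005,"rx":0,"ry":0,"rz":-4,"grip":0.085},
    {"x":0.045,"y":-0.077,"z":-0.01,"rx":0,"ry":0,"rz":-9,"grip":0.085},
    {"x":0.07,"y":-0.12,"z":-0.02,"rx":0,"ry":0,"rz":-14,"grip":0.085},
    {"x":0.095,"y":-0.163,"z":-0.025,"rx":0,"ry":0,"rz":-19,"grip":0.085},
    {"x":0.12,"y":-0.206,"z":-0.03,"rx":0,"ry":0,"rz":-24,"grip":0.085},
    {"x":0.145,"y":-0.249,"z":-0.035,"rx":0,"ry":0,"rz":-29,"grip":0.085},
    {"x":0.17,"y":-0.292,"z":-0.04,"rx":0,"ry":0,"rz":-34,"grip":0.085},
    {"x":0.195,"y":-0.335,"z":-0.045,"rx":0,"ry":0,"rz":-39,"grip":0.085},
    {"x":0.22,"y":-0.378,"z":-0.05,"rx":0,"ry":0,"rz":-44,"grip":0.085},
    {"x":0.245,"y":-0.421,"z":-0.055,"rx":0,"ry":0,"rz":-49,"grip":0.085},
    {"x":0.27,"y":-0.464,"z":-0.06,"rx":0,"ry":0,"rz":-54,"grip":0.085},
    {"x":0.29,"y":-0.498,"z":-0.065,"rx":0,"ry":0,"rz":-57.5,"grip":0.085},
  ],
)

```text
time: 1.3
eef_pos: [0.5445, 0.0704, 0.1911]
ee_rot: [2.055, 2.376, -0.001]
ft_force: [1.6, 0.9, -0.7]
grip_width: 0.0849
```

```bash
python3 st.py
```

```text
1.3 [0.5445 0.0704 0.1911] F [ 1.65  0.87 -0.66] M [0.02 0.   0.03] jaw deg 8.28 z [ 1.e-04 -5.e-04 -1.e+00] g 0.0849 q [-0.44  0.5   0.28  1.88 -0.19  0.79  0.09]
```

apply_moves(
  plan=[
    {"x":0.013,"y":-0.022,"z":0,"rx":0,"ry":0,"rz":0,"grip":0.085},
    {"x":0.028,"y":-0.048,"z":-0.01,"rx":0,"ry":0,"rz":0.2,"grip":0.085},
    {"x":0.039,"y":-0.067,"z":-0.03,"rx":0,"ry":0,"rz":0.2,"grip":0.085},
    {"x":0.039,"y":-0.067,"z":-0.055,"rx":0,"ry":0,"rz":0.2,"grip":0.085},
    {"x":0.039,"y":-0.067,"z":-0.071,"rx":0,"ry":0,"rz":0.2,"grip":0.085},
    {"x":0.039,"y":-0.067,"z":-0.071,"rx":0,"ry":0,"rz":0.2,"grip":0.085},
  ],
)

```text
time: 1.9
eef_pos: [0.5814, 0.0061, 0.1182]
ee_rot: [-2.044, -2.382, 0.004]
ft_force: [0.5, 0.8, -0.3]
grip_width: 0.0847
```

```bash
python3 st.py
python3 - <<'E'
from h import *
im,d=read_camera('side');cv2.imwrite('pics/side1.png',cv2.resize(im[130:330,170:430,::-1],None,fx=3,fy=3))
E
```

```text
1.9 [0.5814 0.0061 0.1182] F [ 0.55  0.75 -0.35] M [ 0.09 -0.   -0.  ] jaw deg 8.75 z [-3.8e-03 -4.0e-04 -1.0e+00] g 0.0847 q [-0.28  0.65  0.24  1.83 -0.23  0.69  0.25]
```

View pics/side1.png

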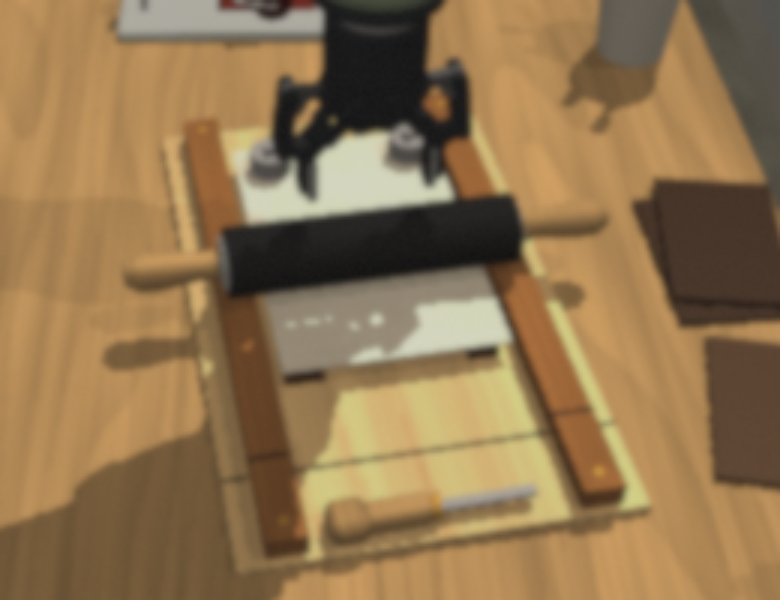

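The side view shows the fingertips at (310,195) and (430,180) in the crop, just above and behind the roller's top and clear of it. Now I'll feel for contact.

apply_moves(
  plan=[
    {"x":0,"y":0,"z":-0.002,"rx":0,"ry":0,"rz":-0.1,"grip":0.085},
    {"x":0,"y":0,"z":-0.004,"rx":0,"ry":0,"rz":-0.1,"grip":0.085},
    {"x":0,"y":0,"z":-0.006,"rx":0,"ry":0,"rz":-0.1,"grip":0.085},
    {"x":0,"y":0,"z":-0.008,"rx":0,"ry":0,"rz":-0.1,"grip":0.085},
    {"x":0,"y":0,"z":-0.009,"rx":0,"ry":0,"rz":-0.1,"grip":0.085},
  ],
)

```text
time: 2.45
eef_pos: [0.5826, 0.0063, 0.1113]
ee_rot: [2.047, 2.383, 0.0]
ft_force: [0.0, -0.7, -0.6]
grip_width: 0.0852
```

```bash
python3 st.py
python3 - <<'E'
from h import *
ci=camera_info('side');d=ray(ci,np.array([273.,313]),np.array([195.,190]));p=np.array(ci['position'])
# intersect with vertical plane through fingers (y = .006+.15*(x-.581))
for k in d:
    t=(.006+.15*(p[0]-.581)-p[1])/(k[1]-.15*k[0]);print((p+t*k).round(4))
E
```

```text
2.45 [0.5826 0.0063 0.1113] F [ 0.01 -0.74 -0.64] M [0.02 0.04 0.01] jaw deg 8.67 z [ 1.e-04  0.e+00 -1.e+00] g 0.0852 q [-0.28  0.66  0.24  1.84 -0.24  0.67  0.25]
[ 0.5347 -0.0009  0.1043]
[0.6275 0.013  0.105 ]
```

The open fingertips stand about 13.5 mm ahead of the TCP, so I expect contact at TCP z≈0.098.

apply_moves(
  plan=[
    {"x":0,"y":0,"z":-0.004,"rx":0,"ry":0,"rz":0,"grip":0.085},
    {"x":0,"y":0,"z":-0.008,"rx":0,"ry":0,"rz":0,"grip":0.085},
    {"x":0,"y":0,"z":-0.011,"rx":0,"ry":0,"rz":0,"grip":0.085},
    {"x":0,"y":0,"z":-0.012,"rx":0,"ry":0,"rz":0,"grip":0.085},
    {"x":0,"y":0,"z":-0.012,"rx":0,"ry":0,"rz":0,"grip":0.085},
  ],
)

```text
time: 2.95
eef_pos: [0.5825, 0.0062, 0.0991]
ee_rot: [-2.047, -2.383, 0.0]
ft_force: [0.3, -0.6, -0.4]
grip_width: 0.0853
```

```bash
python3 st.py
```

```text
2.95 [0.5825 0.0062 0.0991] F [ 0.25 -0.64 -0.36] M [ 0.   -0.   -0.02] jaw deg 8.66 z [-3.e-04 -1.e-04 -1.e+00] g 0.0853 q [-0.27  0.68  0.23  1.84 -0.24  0.65  0.25]
```

apply_moves(
  plan=[
    {"x":0,"y":0,"z":-0.001,"rx":0,"ry":0,"rz":0,"grip":0.085},
    {"x":0,"y":0,"z":-0.002,"rx":0,"ry":0,"rz":0,"grip":0.085},
    {"x":0,"y":0,"z":-0.002,"rx":0,"ry":0,"rz":0,"grip":0.085},
  ],
)

```text
time: 3.25
eef_pos: [0.5826, 0.0062, 0.0972]
ee_rot: [-2.047, -2.383, 0.0]
ft_force: [0.5, 0.0, -0.1]
grip_width: 0.0851
```

```bash
python3 st.py
```

```text
3.25 [0.5826 0.0062 0.0972] F [ 0.5   0.01 -0.13] M [ 0.02 -0.01 -0.01] jaw deg 8.66 z [-1.e-04  0.e+00 -1.e+00] g 0.0851 q [-0.27  0.68  0.23  1.84 -0.24  0.64  0.25]
```

apply_moves(
  plan=[
    {"x":0,"y":0,"z":-0.001,"rx":0,"ry":0,"rz":0,"grip":0.085},
    {"x":0,"y":0,"z":-0.0015,"rx":0,"ry":0,"rz":0,"grip":0.085},
    {"x":0,"y":0,"z":-0.0015,"rx":0,"ry":0,"rz":0,"grip":0.085},
  ],
)

```text
time: 3.55
eef_pos: [0.5828, 0.0063, 0.0963]
ee_rot: [2.047, 2.383, 0.001]
ft_force: [-2.9, 0.7, 10.8]
grip_width: 0.085
```

```bash
python3 st.py
```

```text
3.55 [0.5828 0.0063 0.0963] F [-2.92  0.71 10.79] M [ 0.    0.61 -0.05] jaw deg 8.66 z [ 4.e-04  2.e-04 -1.e+00] g 0.085 q [-0.27  0.68  0.23  1.84 -0.24  0.64  0.26]
```

Contact is at TCP z≈0.0963 with 10.8 N, slightly heavier on the near finger, so I'll level by 0.3°. First stroke: 44 mm of fingertip travel along the rails.

apply_moves(
  plan=[
    {"x":0.0,"y":0.0,"z":0,"rx":0,"ry":0.3,"rz":0,"grip":0.085},
    {"x":0.0003,"y":-0.002,"z":0,"rx":0,"ry":0.3,"rz":0,"grip":0.085},
    {"x":0.0009,"y":-0.006,"z":0,"rx":0,"ry":0.3,"rz":0,"grip":0.085},
    {"x":0.0017,"y":-0.011,"z":0,"rx":0,"ry":0.3,"rz":0,"grip":0.085},
    {"x":0.0024,"y":-0.016,"z":0,"rx":0,"ry":0.3,"rz":0,"grip":0.085},
    {"x":0.0032,"y":-0.021,"z":0,"rx":0,"ry":0.3,"rz":0,"grip":0.085},
    {"x":0.0039,"y":-0.026,"z":0,"rx":0,"ry":0.3,"rz":0,"grip":0.085},
    {"x":0.0047,"y":-0.031,"z":0,"rx":0,"ry":0.3,"rz":0,"grip":0.085},
    {"x":0.0054,"y":-0.036,"z":0,"rx":0,"ry":0.3,"rz":0,"grip":0.085},
    {"x":0.0062,"y":-0.041,"z":0,"rx":0,"ry":0.3,"rz":0,"grip":0.085},
    {"x":0.0066,"y":-0.0435,"z":0,"rx":0,"ry":0.3,"rz":0,"grip":0.085},
    {"x":0.0066,"y":-0.0435,"z":0,"rx":0,"ry":0.3,"rz":0,"grip":0.085},
  ],
)

```text
time: 4.75
eef_pos: [0.5896, -0.0381, 0.0964]
ee_rot: [-2.046, -2.38, 0.005]
ft_force: [-2.2, -1.0, 10.9]
grip_width: 0.0851
```

```bash
cat > look.py <<'E'
from h import *
import sys
from fit import robust
# axis of the roller from top view: handles (wood, visible at both ends) and rubber edges away from the gripper
def axis(im,ci,show=None):
    g=im.max(2);E=[]
    d=ray
    for v in range(138,240):
        w=np.where(g[v,240:380]<45)[0]
        if len(w)<15: continue
        # contiguous run, about 24-27 px wide
        sp=np.split(w,np.where(np.diff(w)>2)[0]+1);r=max(sp,key=len)
        if 22<=len(r)<=28:E.append((v,240+r[0]-.5,240+r[-1]+.5))
    E=np.array(E);A=onplane(ci,E[:,1],E[:,0],.057);B=onplane(ci,E[:,2],E[:,0],.057);M=(A+B)/2
    c,s,n=robust(M[:,0],M[:,1]);return c,s,n,M[:,0]
if __name__=='__main__':
    ci=camera_info('top');im,d=read_camera('top')
    cv2.imwrite('pics/top_last.png',im[...,::-1])
    c,s,n,x=axis(im,ci);L=np.array([.1514,-.2656])
    k=np.cos(np.radians(8.6))
    for X in (.5,.6,.7):print('x',X,'axis y %.4f  to line %.1f mm'%(np.polyval(c,X),1e3*k*(np.polyval(c,X)-np.polyval(L,X))))
    print('yaw',np.degrees(np.arctan(c[0])).round(2),'res',s,n,x.min(),x.max())
E
python3 st.py;python3 look.py
python3 - <<'E'
from look import *
z=np.load('top0.npz');print(axis(z['im'],camera_info('top'))[:3])
E
```

```text
4.75 [ 0.5896 -0.0381  0.0964] F [-2.21 -1.01 10.88] M [-0.13  0.18  0.09] jaw deg 8.62 z [-4.1e-03 -3.0e-04 -1.0e+00] g 0.0851 q [-0.19  0.7   0.23  1.82 -0.24  0.66  0.32]
x 0.5 axis y -0.0481  to line 140.2 mm
x 0.6 axis y -0.0527  to line 120.6 mm
x 0.7 axis y -0.0573  to line 101.1 mm
yaw -2.64 res 0.0 1 0.544601783616355 0.544601783616355
(array([ 0.1518302 , -0.09547793]), np.float64(0.0005544134192450383), np.int64(92))fit.py:16: RankWarning: Polyfit may be poorly conditioned
  c=np.polyfit(x[m],y[m],1);e=y-np.polyval(c,x);m=abs(e)<max(2*e[m].std(),.0005)
fit.py:16: RankWarning: Polyfit may be poorly conditioned
  c=np.polyfit(x[m],y[m],1);e=y-np.polyval(c,x);m=abs(e)<max(2*e[m].std(),.0005)
fit.py:16: RankWarning: Polyfit may be poorly conditioned
  c=np.polyfit(x[m],y[m],1);e=y-np.polyval(c,x);m=abs(e)<max(2*e[m].std(),.0005)
fit.py:16: RankWarning: Polyfit may be poorly conditioned
  c=np.polyfit(x[m],y[m],1);e=y-np.polyval(c,x);m=abs(e)<max(2*e[m].std(),.0005)
```

Run:
```python
from h import *
im,_=read_camera('side');cv2.imwrite('pics/b.png',im[...,::-1])
t=cv2.imread('pics/top_last.png')[95:290,170:410]
s=im[130:330,180:420,::-1]
cv2.imwrite('pics/duo.png',np.hstack([cv2.resize(t,(400,325)),cv2.resize(s,(390,325))]))
```

```text
(no output)
```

View pics/duo.png

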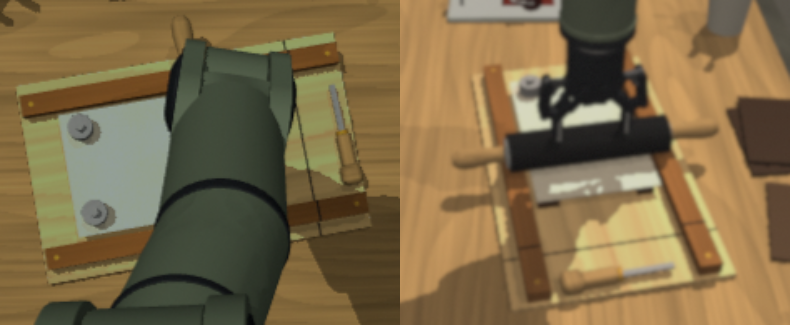

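The top view is blocked by the arm. The side view shows the roller moved and both fingers on its top, at (560,130) and (628,125). I'll track the roller in the side view by its lower rubber silhouette.

```bash
cat > sidetrack.py <<'E'
from h import *
from fit import robust
YAW=np.radians(8.6);YB=np.array([-np.sin(YAW),np.cos(YAW),0]);XB=np.array([np.cos(YAW),np.sin(YAW),0])
LP=np.array([.610,-.1733,.029])
def track(im):
    ci=camera_info('side');cam=np.array(ci['position'])-LP
    g=im.max(2).astype(float);pts=[]
    m=(g<48).astype(np.uint8);m=cv2.morphologyEx(m,cv2.MORPH_OPEN,np.ones((3,3)))
    for u in range(225,365,1):
        w=np.where(m[150:320,u])[0]
        if len(w)==0:continue
        sp=np.split(w,np.where(np.diff(w)>1)[0]+1);sp=[r for r in sp if len(r)>=14]
        if not sp:continue
        v=150+sp[-1][-1]
        # sub-pixel crossing of a mid level below
        seg=g[v-3:v+5,u];lv=(g[v-4,u]+g[v+5,u])/2
        k=np.argmax(seg>lv);
        if k==0:continue
        pts.append((u,v-3+k-1+(lv-seg[k-1])/(seg[k]-seg[k-1]+1e-9)))
    p=np.array(pts);d=ray(ci,p[:,0],p[:,1])
    s0=cam@YB;ds=d@YB;dz=d[:,2];t=(.057-.029-cam[2])/dz
    s=s0+t*ds+.028*np.hypot(ds,dz)/abs(dz)
    xx=cam@XB+t*(d@XB)
    ok=abs(xx)<.105
    c,sd,n=robust(xx[ok],s[ok]);return c,sd,n
if __name__=='__main__':
    import sys
    im=read_camera('side')[0] if len(sys.argv)<2 else (np.load(sys.argv[1])['im'] if sys.argv[1].endswith('z') else cv2.imread(sys.argv[1])[...,::-1])
    c,sd,n=track(im);print('to line %.1f mm  skew %.2f deg  sd %.2f mm n %d'%(c[1]*1e3,np.degrees(np.arctan(c[0])),sd*1e3,n))
    st=get_state();print('TCP to line %.1f, F'%(1e3*((st['eef_pos']-LP)@YB)),st['ft_force'].round(1),'t',st['time'])
E
python3 sidetrack.py side0.npz; python3 sidetrack.py pics/b.png
python3 - <<'E'
from sidetrack import *
im=np.load('side0.npz')['im'];ci=camera_info('side');g=im.max(2).astype(float)
# project expected line end points & find dark rows nearby
A=rot(ci['attitude']);
for xb in (-.11,.11,-.05,.05):
    z=.029 if abs(xb)>.1 else .009
    w=LP+xb*XB;w[2]=z;q=A.T@(w-np.array(ci['position']));u=ci['cx']+ci['fx']*q[0]/-q[2];v=ci['cy']-ci['fy']*q[1]/-q[2]
    U=int(round(u));V=int(round(v));pr=g[V-5:V+6,U];wt=np.clip(np.median(pr)-8-pr,0,None);vm=(wt*np.arange(V-5,V+6)).sum()/wt.sum()
    P=onplane(ci,np.array(float(U)),np.array(vm),z);print(xb,round(u,1),round(v,1),vm.round(2),'line offset mm',(1e3*((P-LP)@YB)).round(2))
E
```

```text
to line 171.2 mm  skew -0.14 deg  sd 0.23 mm n 77
TCP to line 137.1, F [-2.8 -2.  11.1] t 4.85
to line 148.7 mm  skew -0.20 deg  sd 0.30 mm n 83
TCP to line 137.1, F [-2.8 -2.  11.1] t 4.85
-0.11 260.0 282.0 281.31 line offset mm 1.79
0.11 361.1 266.9 266.56 line offset mm 1.08
-0.05 288.1 283.8 283.25 line offset mm 1.5
0.05 333.4 277.0 276.52 line offset mm 1.35
```

The roller moved 22.5 mm for 44 mm of fingertip travel, which is pure rolling with no skew change. Now a repeatable cycle: lift, go back 24 mm, press, push 48 mm.

apply_moves(
  plan=[
    {"x":0,"y":0,"z":0.008,"rx":0,"ry":0,"rz":0,"grip":0.085},
    {"x":-0.0036,"y":0.0237,"z":0.008,"rx":0,"ry":0,"rz":0,"grip":0.085},
    {"x":-0.0036,"y":0.0237,"z":0.001,"rx":0,"ry":0,"rz":0,"grip":0.085},
    {"x":-0.0036,"y":0.0237,"z":0,"rx":0,"ry":0,"rz":0,"grip":0.085},
    {"x":-0.003,"y":0.0197,"z":0,"rx":0,"ry":0,"rz":0,"grip":0.085},
    {"x":-0.002,"y":0.0128,"z":0,"rx":0,"ry":0,"rz":0,"grip":0.085},
    {"x":-0.0008,"y":0.0049,"z":0,"rx":0,"ry":0,"rz":0,"grip":0.085},
    {"x":0.0004,"y":-0.003,"z":0,"rx":0,"ry":0,"rz":0,"grip":0.085},
    {"x":0.0016,"y":-0.011,"z":0,"rx":0,"ry":0,"rz":0,"grip":0.085},
    {"x":0.0027,"y":-0.0179,"z":0,"rx":0,"ry":0,"rz":0,"grip":0.085},
    {"x":0.0034,"y":-0.0228,"z":0,"rx":0,"ry":0,"rz":0,"grip":0.085},
    {"x":0.0036,"y":-0.0238,"z":0,"rx":0,"ry":0,"rz":0,"grip":0.085},
  ],
)

```text
time: 6.05
eef_pos: [0.5934, -0.0629, 0.0966]
ee_rot: [-2.048, -2.379, 0.005]
ft_force: [-0.9, 0.3, 10.1]
grip_width: 0.085
```

```bash
python3 sidetrack.py; python3 st.py
```

```text
to line 122.7 mm  skew -0.14 deg  sd 0.30 mm n 83
TCP to line 111.7, F [-0.3 -0.2  8.9] t 6.1
6.1 [ 0.5934 -0.0628  0.0966] F [-0.31 -0.25  8.88] M [-0.07 -0.13  0.03] jaw deg 8.56 z [-3.7e-03 -7.0e-04 -1.0e+00] g 0.0855 q [-0.15  0.7   0.23  1.8  -0.23  0.67  0.36]
```

apply_moves(
  plan=[
    {"x":0,"y":0,"z":0.008,"rx":0,"ry":0,"rz":0,"grip":0.085},
    {"x":-0.0036,"y":0.0237,"z":0.008,"rx":0,"ry":0,"rz":0,"grip":0.085},
    {"x":-0.0036,"y":0.0237,"z":0.001,"rx":0,"ry":0,"rz":0,"grip":0.085},
    {"x":-0.0036,"y":0.0237,"z":0,"rx":0,"ry":0,"rz":0,"grip":0.085},
    {"x":-0.003,"y":0.0197,"z":0,"rx":0,"ry":0,"rz":0,"grip":0.085},
    {"x":-0.002,"y":0.0128,"z":0,"rx":0,"ry":0,"rz":0,"grip":0.085},
    {"x":-0.0008,"y":0.0049,"z":0,"rx":0,"ry":0,"rz":0,"grip":0.085},
    {"x":0.0004,"y":-0.003,"z":0,"rx":0,"ry":0,"rz":0,"grip":0.085},
    {"x":0.0016,"y":-0.011,"z":0,"rx":0,"ry":0,"rz":0,"grip":0.085},
    {"x":0.0027,"y":-0.0179,"z":0,"rx":0,"ry":0,"rz":0,"grip":0.085},
    {"x":0.0034,"y":-0.0228,"z":0,"rx":0,"ry":0,"rz":0,"grip":0.085},
    {"x":0.0036,"y":-0.0238,"z":0,"rx":0,"ry":0,"rz":0,"grip":0.085},
  ],
)

```text
time: 7.3
eef_pos: [0.5968, -0.0872, 0.0967]
ee_rot: [-2.048, -2.379, 0.005]
ft_force: [-1.2, -0.9, 10.1]
grip_width: 0.0849
```

```bash
python3 sidetrack.py; python3 st.py
```

```text
to line 97.7 mm  skew -0.35 deg  sd 0.56 mm n 79
TCP to line 87.2, F [-3.2 -1.4 10.6] t 7.35
7.35 [ 0.5968 -0.0871  0.0967] F [-3.19 -1.44 10.57] M [-0.13  0.1  -0.03] jaw deg 8.54 z [-4.1e-03 -9.0e-04 -1.0e+00] g 0.0851 q [-0.11  0.71  0.22  1.78 -0.23  0.68  0.39]
```

apply_moves(
  plan=[
    {"x":0,"y":0,"z":0.008,"rx":0,"ry":0,"rz":0,"grip":0.085},
    {"x":-0.0036,"y":0.0237,"z":0.008,"rx":0,"ry":0,"rz":0,"grip":0.085},
    {"x":-0.0036,"y":0.0237,"z":0.001,"rx":0,"ry":0,"rz":0,"grip":0.085},
    {"x":-0.0036,"y":0.0237,"z":0,"rx":0,"ry":0,"rz":0,"grip":0.085},
    {"x":-0.003,"y":0.0197,"z":0,"rx":0,"ry":0,"rz":0,"grip":0.085},
    {"x":-0.002,"y":0.0128,"z":0,"rx":0,"ry":0,"rz":0,"grip":0.085},
    {"x":-0.0008,"y":0.0049,"z":0,"rx":0,"ry":0,"rz":0,"grip":0.085},
    {"x":0.0004,"y":-0.003,"z":0,"rx":0,"ry":0,"rz":0,"grip":0.085},
    {"x":0.0016,"y":-0.011,"z":0,"rx":0,"ry":0,"rz":0,"grip":0.085},
    {"x":0.0027,"y":-0.0179,"z":0,"rx":0,"ry":0,"rz":0,"grip":0.085},
    {"x":0.0034,"y":-0.0228,"z":0,"rx":0,"ry":0,"rz":0,"grip":0.085},
    {"x":0.0036,"y":-0.0238,"z":0,"rx":0,"ry":0,"rz":0,"grip":0.085},
  ],
)

```text
time: 8.55
eef_pos: [0.6003, -0.1112, 0.0968]
ee_rot: [-2.049, -2.379, 0.005]
ft_force: [-4.4, -0.1, 11.3]
grip_width: 0.0852
```

```bash
python3 sidetrack.py; python3 st.py
```

```text
to line 72.0 mm  skew 0.03 deg  sd 0.20 mm n 85
TCP to line 62.9, F [-3.3 -1.5 11.6] t 8.6
8.6 [ 0.6003 -0.1111  0.0968] F [-3.27 -1.46 11.63] M [-0.08  0.32 -0.02] jaw deg 8.53 z [-0.0041 -0.001  -1.    ] g 0.0849 q [-0.06  0.72  0.22  1.76 -0.23  0.69  0.43]
```

apply_moves(
  plan=[
    {"x":0,"y":0,"z":0.008,"rx":0,"ry":0,"rz":0,"grip":0.085},
    {"x":-0.0036,"y":0.0237,"z":0.008,"rx":0,"ry":0,"rz":0,"grip":0.085},
    {"x":-0.0036,"y":0.0237,"z":0.001,"rx":0,"ry":0,"rz":0,"grip":0.085},
    {"x":-0.0036,"y":0.0237,"z":0,"rx":0,"ry":0,"rz":0,"grip":0.085},
    {"x":-0.003,"y":0.0197,"z":0,"rx":0,"ry":0,"rz":0,"grip":0.085},
    {"x":-0.002,"y":0.0128,"z":0,"rx":0,"ry":0,"rz":0,"grip":0.085},
    {"x":-0.0008,"y":0.0049,"z":0,"rx":0,"ry":0,"rz":0,"grip":0.085},
    {"x":0.0004,"y":-0.003,"z":0,"rx":0,"ry":0,"rz":0,"grip":0.085},
    {"x":0.0016,"y":-0.011,"z":0,"rx":0,"ry":0,"rz":0,"grip":0.085},
    {"x":0.0027,"y":-0.0179,"z":0,"rx":0,"ry":0,"rz":0,"grip":0.085},
    {"x":0.0034,"y":-0.0228,"z":0,"rx":0,"ry":0,"rz":0,"grip":0.085},
    {"x":0.0036,"y":-0.0238,"z":0,"rx":0,"ry":0,"rz":0,"grip":0.085},
  ],
)

```text
time: 9.8
eef_pos: [0.6039, -0.135, 0.0968]
ee_rot: [-2.049, -2.379, 0.005]
ft_force: [-4.2, -1.1, 12.4]
grip_width: 0.0851
```

```bash
python3 sidetrack.py; python3 st.py
```

```text
to line 47.1 mm  skew -0.01 deg  sd 0.20 mm n 87
TCP to line 38.8, F [-1.8  0.  11.3] t 9.85
9.85 [ 0.6039 -0.135   0.0968] F [-1.8   0.04 11.35] M [-0.09  0.29 -0.02] jaw deg 8.53 z [-0.0039 -0.0011 -1.    ] g 0.0848 q [-0.02  0.73  0.22  1.74 -0.22  0.7   0.46]
```

apply_moves(
  plan=[
    {"x":0,"y":0,"z":0.008,"rx":0,"ry":0,"rz":0,"grip":0.085},
    {"x":-0.0036,"y":0.0237,"z":0.008,"rx":0,"ry":0,"rz":0,"grip":0.085},
    {"x":-0.0036,"y":0.0237,"z":0.001,"rx":0,"ry":0,"rz":0,"grip":0.085},
    {"x":-0.0036,"y":0.0237,"z":0,"rx":0,"ry":0,"rz":0,"grip":0.085},
    {"x":-0.003,"y":0.0197,"z":0,"rx":0,"ry":0,"rz":0,"grip":0.085},
    {"x":-0.002,"y":0.0128,"z":0,"rx":0,"ry":0,"rz":0,"grip":0.085},
    {"x":-0.0008,"y":0.0049,"z":0,"rx":0,"ry":0,"rz":0,"grip":0.085},
    {"x":0.0004,"y":-0.003,"z":0,"rx":0,"ry":0,"rz":0,"grip":0.085},
    {"x":0.0016,"y":-0.011,"z":0,"rx":0,"ry":0,"rz":0,"grip":0.085},
    {"x":0.0027,"y":-0.0179,"z":0,"rx":0,"ry":0,"rz":0,"grip":0.085},
    {"x":0.0034,"y":-0.0228,"z":0,"rx":0,"ry":0,"rz":0,"grip":0.085},
    {"x":0.0036,"y":-0.0238,"z":0,"rx":0,"ry":0,"rz":0,"grip":0.085},
  ],
)

```text
time: 11.05
eef_pos: [0.6076, -0.1589, 0.0968]
ee_rot: [-2.049, -2.379, 0.005]
ft_force: [-3.4, -0.2, 11.2]
grip_width: 0.0851
```

```bash
python3 sidetrack.py; python3 st.py; python3 sidetrack.py
```

```text
to line 22.9 mm  skew -0.01 deg  sd 0.19 mm n 94
TCP to line 14.7, F [-2.6 -0.7 11.2] t 11.1
11.1 [ 0.6075 -0.1588  0.0968] F [-2.65 -0.69 11.25] M [-0.06  0.21 -0.01] jaw deg 8.53 z [-0.0039 -0.0012 -1.    ] g 0.085 q [ 0.02  0.74  0.22  1.71 -0.22  0.72  0.49]
to line 22.9 mm  skew 0.03 deg  sd 0.18 mm n 93
TCP to line 14.9, F [-3.5 -0.9 11.8] t 11.15
```

Side measurement says about 20 mm remain, allowing for the 2–3 mm side-view bias. I'll roll 15 mm slowly, then clear the arm for a precise top measurement.

apply_moves(
  plan=[
    {"x":0,"y":0,"z":0.008,"rx":0,"ry":0,"rz":0,"grip":0.085},
    {"x":-0.003,"y":0.0198,"z":0.008,"rx":0,"ry":0,"rz":0,"grip":0.085},
    {"x":-0.003,"y":0.0198,"z":0.001,"rx":0,"ry":0,"rz":0,"grip":0.085},
    {"x":-0.003,"y":0.0198,"z":0,"rx":0,"ry":0,"rz":0,"grip":0.085},
    {"x":-0.0026,"y":0.0168,"z":0,"rx":0,"ry":0,"rz":0,"grip":0.085},
    {"x":-0.002,"y":0.0129,"z":0,"rx":0,"ry":0,"rz":0,"grip":0.085},
    {"x":-0.0012,"y":0.0079,"z":0,"rx":0,"ry":0,"rz":0,"grip":0.085},
    {"x":-0.0005,"y":0.003,"z":0,"rx":0,"ry":0,"rz":0,"grip":0.085},
    {"x":0.0003,"y":-0.002,"z":0,"rx":0,"ry":0,"rz":0,"grip":0.085},
    {"x":0.0009,"y":-0.0059,"z":0,"rx":0,"ry":0,"rz":0,"grip":0.085},
    {"x":0.0013,"y":-0.0089,"z":0,"rx":0,"ry":0,"rz":0,"grip":0.085},
    {"x":0.0015,"y":-0.0099,"z":0,"rx":0,"ry":0,"rz":0,"grip":0.085},
  ],
)

```text
time: 12.35
eef_pos: [0.6093, -0.1682, 0.0969]
ee_rot: [-2.048, -2.38, 0.005]
ft_force: [-1.0, 0.3, 11.5]
grip_width: 0.0852
```

```bash
python3 sidetrack.py
```

```text
to line 7.6 mm  skew -0.07 deg  sd 0.20 mm n 79
TCP to line 5.2, F [-1.6 -0.5 10.8] t 12.4
```

apply_moves(
  plan=[
    {"x":0,"y":0,"z":0.001,"rx":0,"ry":0,"rz":0,"grip":0.085},
    {"x":0,"y":0,"z":0.006,"rx":0,"ry":0,"rz":0,"grip":0.085},
    {"x":0,"y":0.02,"z":0.03,"rx":0,"ry":0,"rz":0,"grip":0.085},
    {"x":0,"y":0.06,"z":0.05,"rx":0,"ry":0,"rz":0,"grip":0.085},
    {"x":0,"y":0.105,"z":0.05,"rx":0,"ry":0,"rz":0,"grip":0.085},
    {"x":0,"y":0.15,"z":0.05,"rx":0,"ry":0,"rz":0,"grip":0.085},
    {"x":0,"y":0.195,"z":0.05,"rx":0,"ry":0,"rz":0,"grip":0.085},
    {"x":0,"y":0.24,"z":0.05,"rx":0,"ry":0,"rz":0,"grip":0.085},
    {"x":0,"y":0.285,"z":0.05,"rx":0,"ry":0,"rz":0,"grip":0.085},
    {"x":0,"y":0.33,"z":0.05,"rx":0,"ry":0,"rz":0,"grip":0.085},
  ],
)

```text
time: 13.4
eef_pos: [0.6086, 0.1651, 0.1462]
ee_rot: [-2.045, -2.38, 0.006]
ft_force: [1.4, -0.8, 0.1]
grip_width: 0.085
```

```bash
python3 st.py; python3 sidetrack.py
cat > topfit.py <<'E'
from sidetrack import *
def topaxis(im):
    ci=camera_info('top');g=im.max(2).astype(float);E=[]
    for v in range(128,226):
        u0=342.9+(v-129.4)*18.9/92.7;a=int(u0)-40;w=np.where(g[v,a:a+80]<45)[0]
        if len(w)<15:continue
        sp=np.split(w,np.where(np.diff(w)>2)[0]+1);r=max(sp,key=len)
        if 20<=len(r)<=30:E.append((v,a+r[0]-.5,a+r[-1]+.5))
    E=np.array(E);A=onplane(ci,E[:,1],E[:,0],.057)-LP;B=onplane(ci,E[:,2],E[:,0],.057)-LP;M=(A+B)/2
    c,sd,n=robust(M@XB,M@YB);M_=M@XB
    print('axis to line %.2f mm skew %.2f sd %.2f n %d; width %.1f; x range'%(c[1]*1e3,np.degrees(np.arctan(c[0])),sd*1e3,n,1e3*((A-B)@YB).mean()),M_.min().round(3),M_.max().round(3))
if __name__=='__main__':
    im=read_camera('top')[0];cv2.imwrite('pics/topn.png',cv2.resize(im[95:290,170:420,::-1],None,fx=3,fy=3,interpolation=cv2.INTER_CUBIC));topaxis(im)
E
python3 topfit.py
```

```text
13.4 [0.6086 0.1651 0.1462] F [ 1.43 -0.75  0.07] M [ 0.03 -0.01  0.  ] jaw deg 8.64 z [-5.3e-03 -3.0e-04 -1.0e+00] g 0.085 q [-0.53  0.68  0.26  1.68 -0.22  0.82 -0.02]
to line 7.9 mm  skew -0.02 deg  sd 0.22 mm n 82
TCP to line 344.3, F [-2.5 11.  -0.6] t 13.45
axis to line 4.23 mm skew 0.13 sd 0.38 n 83; width 54.7; x range -0.111 0.11
```

View pics/topn.png

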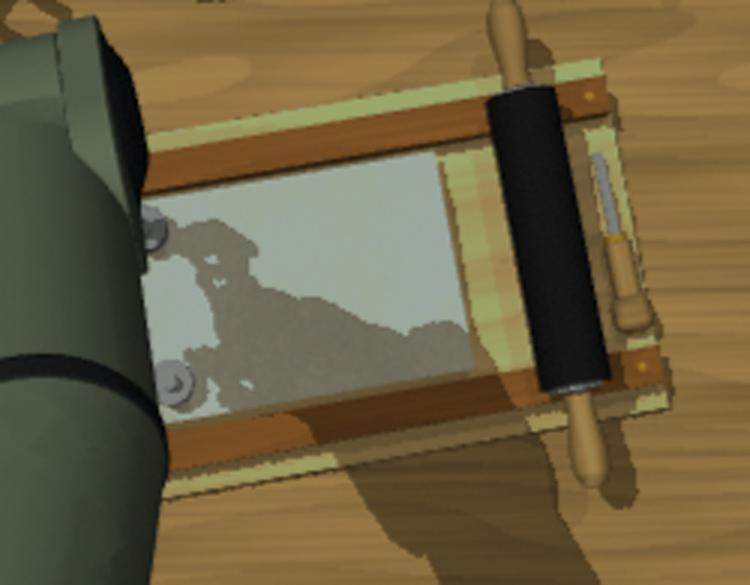

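The view shows the roller square on both rails near the line, clear of the sheet, with the gouge and weights undisturbed. Top says 4.2 mm left, but the rubber's measured width is 2 mm short, so its lit edge is probably being clipped. I'll refine the edges with sub-pixel half-level crossings and check against the handles.

```bash
cat > topfit2.py <<'E'
from sidetrack import *
def topaxis2(im,guess):  # guess: axis s (m) relative to the line
    ci=camera_info('top');A=rot(ci['attitude']);cam=np.array(ci['position']);g=cv2.cvtColor(im,cv2.COLOR_RGB2GRAY).astype(np.float32)
    def samp(P):
        q=(P-cam)@A;u=ci['cx']+ci['fx']*q[:,0]/-q[:,2];v=ci['cy']-ci['fy']*q[:,1]/-q[:,2]
        return cv2.remap(g,u.astype(np.float32)[None],v.astype(np.float32)[None],cv2.INTER_LINEAR)[0]
    s=np.arange(-.045,.0451,.0005);R_=[]
    cc=(cam-LP)@YB; hc=cam[2]-.057
    for xb in np.r_[np.arange(-.09,.0901,.005)]:
        P=LP+xb*XB+(guess+s)[:,None]*YB;P[:,2]=.057
        p=samp(P);e=[]
        core=np.median(p[abs(s)<.015])
        for sg in (1,-1):
            k=(s*sg>.018);o=np.argsort(s[k]*sg);ss=s[k][o];pp=p[k][o]
            j=np.argmax(np.abs(np.diff(pp)));lo=pp[max(0,j-5)];hi=pp[min(len(pp)-1,j+5)];lv=(lo+hi)/2
            seg=np.arange(max(0,j-5),min(len(pp)-1,j+5));i=[t for t in seg if (pp[t]-lv)*(pp[t+1]-lv)<=0]
            i=i[0];f=(lv-pp[i])/(pp[i+1]-pp[i]+1e-9);e.append(guess+ss[i]+f*(ss[i+1]-ss[i]))
        # tangent rays: bisect the two viewing angles
        a=[np.arctan2(x-cc,hc) for x in e];R_.append((xb,cc+hc*np.tan(np.mean(a)),e[0]-e[1],e[0],e[1]))
    R_=np.array(R_);c,sd,n=robust(R_[:,0],R_[:,1])
    print('axis %.2f mm skew %.2f sd %.2f n %d width %.1f edges %.1f %.1f'%(c[1]*1e3,np.degrees(np.arctan(c[0])),sd*1e3,n,*(1e3*np.median(R_[:,2:],0))))
if __name__=='__main__':
    topaxis2(np.load('top0.npz')['im'],.1685)
    im=read_camera('top')[0];topaxis2(im,.005)
    # handles: wood pixels by depth 
    ci=camera_info('top');d=read_camera('top')[1];P=depthpts(ci,d)-LP
    X=P@XB;S=P@YB;Z=P[...,2]+.029
    for a,b in((-.185,-.125),(.125,.185),(-.1,.1)):
        m=(X>a)&(X<b)&(abs(S)<.05)&(Z>.05);print(a,m.sum(),'mean s %.2f  mid-extent %.2f'%(1e3*S[m].mean(),500*(np.percentile(S[m],2)+np.percentile(S[m],98))))
E
python3 topfit2.py; python3 sidetrack.py
```

```text
axis 169.01 mm skew 0.03 sd 0.18 n 35 width 55.4 edges 196.7 141.3
axis 4.60 mm skew 0.04 sd 0.20 n 34 width 56.2 edges 32.7 -23.6
-0.185 303 mean s 6.72  mid-extent 5.80
0.125 286 mean s 7.21  mid-extent 6.41
-0.1 2103 mean s 9.01  mid-extent 6.49
to line 7.8 mm  skew -0.01 deg  sd 0.20 mm n 81
TCP to line 332.6, F [-0.5 -0.4 -0.3] t 13.65
```

The estimates are top edges 4.6 mm, depth about 6 and side about 6.4. The top edges are the most trustworthy: same plane geometry, 56.2 mm width and 0.2 mm scatter. The side view resolves only about 3 mm per pixel. I'll roll 4.9 mm more (9.8 mm of fingertip travel), slowly.

apply_moves(
  plan=[
    {"x":0,"y":-0.03,"z":0,"rx":0,"ry":0,"rz":0,"grip":0.085},
    {"x":0,"y":-0.075,"z":0,"rx":0,"ry":0,"rz":0,"grip":0.085},
    {"x":0,"y":-0.12,"z":0,"rx":0,"ry":0,"rz":0,"grip":0.085},
    {"x":0,"y":-0.165,"z":0,"rx":0,"ry":0,"rz":0,"grip":0.085},
    {"x":0,"y":-0.21,"z":0,"rx":0,"ry":0,"rz":0,"grip":0.085},
    {"x":0,"y":-0.255,"z":0,"rx":0,"ry":0,"rz":0,"grip":0.085},
    {"x":0,"y":-0.295,"z":0,"rx":0,"ry":0,"rz":0,"grip":0.085},
    {"x":-0.0004,"y":-0.32,"z":0,"rx":0,"ry":0,"rz":0,"grip":0.085},
    {"x":-0.0004,"y":-0.3273,"z":-0.005,"rx":0,"ry":0,"rz":0,"grip":0.085},
    {"x":-0.0004,"y":-0.3273,"z":-0.025,"rx":0,"ry":0,"rz":0,"grip":0.085},
    {"x":-0.0004,"y":-0.3273,"z":-0.042,"rx":0,"ry":0,"rz":0,"grip":0.085},
    {"x":-0.0004,"y":-0.3273,"z":-0.046,"rx":0,"ry":0,"rz":0,"grip":0.085},
  ],
)

```text
time: 14.85
eef_pos: [0.607, -0.1639, 0.0981]
ee_rot: [-2.044, -2.377, 0.008]
ft_force: [-0.8, 0.4, 0.2]
grip_width: 0.0848
```

```bash
python3 st.py; python3 sidetrack.py
```

```text
14.85 [ 0.607  -0.1639  0.0981] F [-0.77  0.4   0.19] M [-0.02 -0.01  0.07] jaw deg 8.6 z [-7.9e-03  5.0e-04 -1.0e+00] g 0.0848 q [ 0.02  0.74  0.22  1.71 -0.22  0.73  0.5 ]
to line 7.9 mm  skew 0.01 deg  sd 0.21 mm n 80
TCP to line 9.8, F [-0.   0.7 -0.9] t 14.9
```

apply_moves(
  plan=[
    {"x":0,"y":0,"z":-0.001,"rx":0,"ry":0,"rz":0,"grip":0.085},
    {"x":0,"y":0,"z":-0.002,"rx":0,"ry":0,"rz":0,"grip":0.085},
    {"x":0,"y":0,"z":-0.003,"rx":0,"ry":0,"rz":0,"grip":0.085},
    {"x":0,"y":0,"z":-0.0035,"rx":0,"ry":0,"rz":0,"grip":0.085},
  ],
)

```text
time: 15.3
eef_pos: [0.6087, -0.1635, 0.0969]
ee_rot: [-2.045, -2.381, 0.004]
ft_force: [-1.5, -0.6, 9.4]
grip_width: 0.0849
```

```bash
python3 st.py; python3 sidetrack.py
```

```text
15.3 [ 0.6087 -0.1635  0.0969] F [-1.46 -0.6   9.43] M [-0.02 -0.01  0.01] jaw deg 8.66 z [-4.1e-03 -2.0e-04 -1.0e+00] g 0.0849 q [ 0.02  0.74  0.22  1.71 -0.22  0.72  0.51]
to line 7.8 mm  skew 0.01 deg  sd 0.22 mm n 83
TCP to line 9.8, F [-2.   0.4  7.6] t 15.35
```

Contact is good: 9 N, no disturbance. Slow 9.8 mm stroke, then hold.

apply_moves(
  plan=[
    {"x":0.0001,"y":-0.0008,"z":0,"rx":0,"ry":0,"rz":0,"grip":0.085},
    {"x":0.0003,"y":-0.002,"z":0,"rx":0,"ry":0,"rz":0,"grip":0.085},
    {"x":0.0005,"y":-0.0035,"z":0,"rx":0,"ry":0,"rz":0,"grip":0.085},
    {"x":0.0008,"y":-0.005,"z":0,"rx":0,"ry":0,"rz":0,"grip":0.085},
    {"x":0.001,"y":-0.0065,"z":0,"rx":0,"ry":0,"rz":0,"grip":0.085},
    {"x":0.0012,"y":-0.008,"z":0,"rx":0,"ry":0,"rz":0,"grip":0.085},
    {"x":0.0014,"y":-0.0091,"z":0,"rx":0,"ry":0,"rz":0,"grip":0.085},
    {"x":0.0015,"y":-0.0097,"z":0,"rx":0,"ry":0,"rz":0,"grip":0.085},
    {"x":0.0015,"y":-0.0097,"z":0,"rx":0,"ry":0,"rz":0,"grip":0.085},
    {"x":0.0015,"y":-0.0097,"z":0,"rx":0,"ry":0,"rz":0,"grip":0.085},
  ],
)

```text
time: 16.35
eef_pos: [0.6102, -0.1734, 0.097]
ee_rot: [-2.046, -2.38, 0.005]
ft_force: [-0.8, -0.6, 6.4]
grip_width: 0.0854
```

```bash
python3 st.py; python3 sidetrack.py
```

```text
16.35 [ 0.6102 -0.1734  0.097 ] F [-0.76 -0.55  6.42] M [-0.08 -0.01 -0.01] jaw deg 8.65 z [-4.1e-03 -4.0e-04 -1.0e+00] g 0.0854 q [ 0.04  0.75  0.22  1.69 -0.22  0.73  0.52]
to line -0.5 mm  skew -0.07 deg  sd 0.17 mm n 85
TCP to line -0.1, F [-1.4 -0.3  6.7] t 16.4
```

apply_moves(
  plan=[
    {"x":0,"y":0,"z":0.001,"rx":0,"ry":0,"rz":0,"grip":0.085},
    {"x":0,"y":0,"z":0.006,"rx":0,"ry":0,"rz":0,"grip":0.085},
    {"x":0,"y":0,"z":0.03,"rx":0,"ry":0,"rz":0,"grip":0.085},
    {"x":0,"y":0.04,"z":0.05,"rx":0,"ry":0,"rz":0,"grip":0.085},
    {"x":0,"y":0.085,"z":0.06,"rx":0,"ry":0,"rz":0,"grip":0.085},
    {"x":0,"y":0.13,"z":0.06,"rx":0,"ry":0,"rz":0,"grip":0.085},
    {"x":0,"y":0.175,"z":0.06,"rx":0,"ry":0,"rz":0,"grip":0.085},
    {"x":0,"y":0.22,"z":0.06,"rx":0,"ry":0,"rz":0,"grip":0.085},
    {"x":0,"y":0.265,"z":0.06,"rx":0,"ry":0,"rz":0,"grip":0.085},
    {"x":0,"y":0.31,"z":0.06,"rx":0,"ry":0,"rz":0,"grip":0.085},
    {"x":0,"y":0.33,"z":0.06,"rx":0,"ry":0,"rz":0,"grip":0.085},
    {"x":0,"y":0.33,"z":0.06,"rx":0,"ry":0,"rz":0,"grip":0.085},
  ],
)

```text
time: 17.6
eef_pos: [0.6092, 0.1611, 0.1564]
ee_rot: [-2.038, -2.384, 0.004]
ft_force: [-0.7, 0.3, -0.2]
grip_width: 0.0848
```

```bash
sed -i 's/topaxis2(im,.005)/topaxis2(im,.0)/' topfit2.py; python3 topfit2.py; python3 sidetrack.py; python3 topfit.py; python3 st.py
```

```text
axis 169.01 mm skew 0.03 sd 0.18 n 35 width 55.4 edges 196.7 141.3
axis -0.36 mm skew 0.01 sd 0.20 n 36 width 56.2 edges 27.6 -28.6
-0.185 295 mean s 1.91  mid-extent 1.21
0.125 284 mean s 2.18  mid-extent 0.96
-0.1 2102 mean s 4.15  mid-extent 1.63
to line -0.5 mm  skew -0.06 deg  sd 0.17 mm n 86
TCP to line 325.5, F [ 0.4  0.1 -0.1] t 17.75
axis to line -0.81 mm skew 0.10 sd 0.36 n 84; width 54.7; x range -0.112 0.109
17.8 [0.6099 0.1554 0.1565] F [ 0.28  0.64 -0.41] M [-0.06 -0.03 -0.01] jaw deg 8.57 z [-5.2e-03 -6.0e-04 -1.0e+00] g 0.0851 q [-0.51  0.66  0.26  1.68 -0.21  0.83 -0.01]
```

View pics/topn.png

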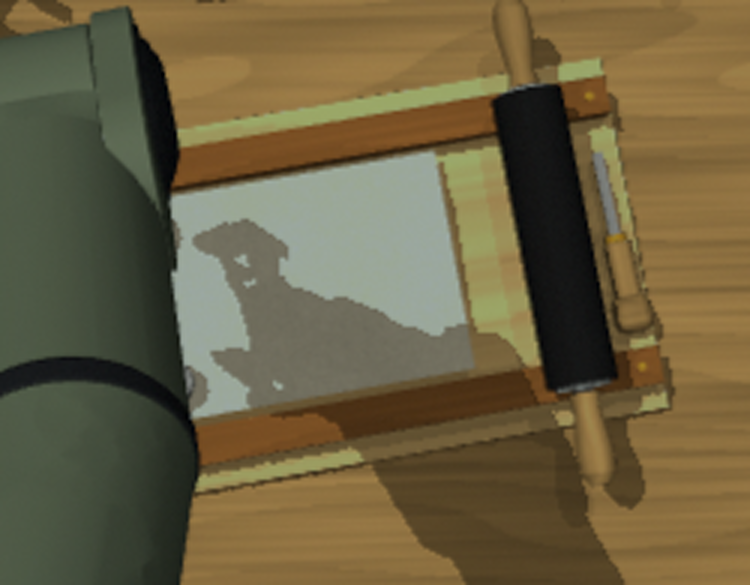

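The roller is square over the line, riding both rails and clear of the gouge. The readings scatter around zero (top -0.4 mm, depth about +1 mm, side -0.5 mm), and it's at rest. Handing in.

```bash
python3 -c "
from rig import *
print(hand_in())"
```

```text
the job is handed in; nothing more can be done
None
```

The roller is clear of the sheet and at rest on both rails, square to them, with its axis over the scribed line. I handed the job in at 17.8 s of the 61 s allowed. I rolled it there in eight short strokes from above with both open fingertips on its top, lifting the fingers clear between strokes. The force readings I took while pressing were 6–12 N.

**Position:** the top camera edges, which I trust most, put the axis 0.4 mm past the line with 0.01° skew.

**Where the checks disagreed:**
- **Depth readings:** these put the axis about 1 mm short of the line.
- **Side view:** this reads 0.5 mm past the line, or about 1.9 mm past once corrected for its own reading of the line. One of its pixels covers about 3 mm, so I gave it less weight.
- **Cruder top-view fit:** a simple darkness-threshold fit reads 0.8 mm past.

**Rolling:** the first stroke moved the roller 22.5 mm for 44 mm of fingertip travel, which is rolling without slip.

**Other items:** in the last picture the gouge and sheet look undisturbed. The arm hid most of the two weights there, but they looked in place in the previous picture. I did not re-check the brayer, ink tin or baren, but the arm stayed away from the tin and baren and passed well above the brayer.

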